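Find, snug and flag the loose clamp on the strip jig

TASK

One of the three clamp knobs on the jig that holds the steel strip has worked loose; they look alike, so find it by feel: twist gently clockwise, and never force a knob that is tight. Run the loose knob down clockwise until it is just snug on its seat, then push that clamp's flag plate fully over, away from the robot, so the inspector sees it. Leave the other clamps and flags as they are, and everything else where it lies.

Things in the scene. Friction and masses are not known exactly. Their poses are not given: they have to be found in the camera images.
- knob_1 (a point): clamp knob at station 1, robot's right (-y of the jig): point on its upright axis, half-way up. Ribbed black cylinder 40 mm across, 30 mm tall, all three alike; its round side is gripped at any yaw. Flat top of its steel block (56 x 46 mm) is 25 mm below this point. Frame: the jig's (z up, x away from robot, y along the row, stations 140 mm apart)
- pivot_1 (a point): middle of the hinge pin (along jig y) of station 1's flag, 80 mm before its knob (-x), 32 mm above the table. Aluminium plate 26 mm wide, 4 thick, upper edge 44 mm from the pin; starts leaning 0.5 rad to the robot, is pushed over with 2 to 3 N at 25 mm above the pin, stays where left, stops leaning 0.5 rad the other way. Frame: the jig's
- knob_2 (a point): clamp knob at station 2, middle: point on its upright axis, half-way up. Ribbed black cylinder 40 mm across, 30 mm tall, all three alike; its round side is gripped at any yaw. Flat top of its steel block (56 x 46 mm) is 25 mm below this point. Frame: the jig's (z up, x away from robot, y along the row, stations 140 mm apart)
- pivot_2 (a point): middle of the hinge pin (along jig y) of station 2's flag, 80 mm before its knob (-x), 32 mm above the table. Aluminium plate 26 mm wide, 4 thick, upper edge 44 mm from the pin; starts leaning 0.5 rad to the robot, is pushed over with 2 to 3 N at 25 mm above the pin, stays where left, stops leaning 0.5 rad the other way. Frame: the jig's
- knob_3 (a point): clamp knob at station 3, robot's left (+y of the jig): point on its upright axis, half-way up. Ribbed black cylinder 40 mm across, 30 mm tall, all three alike; its round side is gripped at any yaw. Flat top of its steel block (56 x 46 mm) is 25 mm below this point. Frame: the jig's (z up, x away from robot, y along the row, stations 140 mm apart)
- pivot_3 (a point): middle of the hinge pin (along jig y) of station 3's flag, 80 mm before its knob (-x), 32 mm above the table. Aluminium plate 26 mm wide, 4 thick, upper edge 44 mm from the pin; starts leaning 0.5 rad to the robot, is pushed over with 2 to 3 N at 25 mm above the pin, stays where left, stops leaning 0.5 rad the other way. Frame: the jig's
- nut_a (a joint): rad, knob of clamp a on its thread, clockwise from above positive; 0 backed off, 0.9 seated (hard stops at both). Clamps a, b, c stand at stations 1 to 3 in any order, not told. The loose one starts at 0 to 0.25 and turns under 0.1 N m until it seats; a tight one starts seated and resists both ways
- stud_a (a joint): rad, the stud of clamp a under its knob; starts at 0, and stays there unless the knob, seated, is forced with more than about 0.6 N m (it then slips in its thread at that torque: the clamp is spoiled).
- flag_a (a joint): rad, flag plate of clamp a: 0 leaning to the robot (as it starts, within 0.1), 0.5 upright, 1.0 fully over, away from the robot.
- nut_b (a joint): rad, knob of clamp b on its thread, clockwise from above positive; 0 backed off, 0.9 seated (hard stops at both). Clamps a, b, c stand at stations 1 to 3 in any order, not told. The loose one starts at 0 to 0.25 and turns under 0.1 N m until it seats; a tight one starts seated and resists both ways
- stud_b (a joint): rad, the stud of clamp b under its knob; starts at 0, and stays there unless the knob, seated, is forced with more than about 0.6 N m (it then slips in its thread at that torque: the clamp is spoiled).
- flag_b (a joint): rad, flag plate of clamp b: 0 leaning to the robot (as it starts, within 0.1), 0.5 upright, 1.0 fully over, away from the robot.
- nut_c (a joint): rad, knob of clamp c on its thread, clockwise from above positive; 0 backed off, 0.9 seated (hard stops at both). Clamps a, b, c stand at stations 1 to 3 in any order, not told. The loose one starts at 0 to 0.25 and turns under 0.1 N m until it seats; a tight one starts seated and resists both ways
- stud_c (a joint): rad, the stud of clamp c under its knob; starts at 0, and stays there unless the knob, seated, is forced with more than about 0.6 N m (it then slips in its thread at that torque: the clamp is spoiled).
- flag_c (a joint): rad, flag plate of clamp c: 0 leaning to the robot (as it starts, within 0.1), 0.5 upright, 1.0 fully over, away from the robot.
- washer: bystander: steel washer 28 mm across, 5 mm thick, lying on the jig plate between two flags; origin at its underside
- offcut: bystander: steel offcut 45 x 25 x 6 mm lying on the jig plate between two flags; origin at its underside
- file_1: bystander: needle file with red handle, 180 mm long, 12 mm high, on the table in front of the jig; origin at its underside
- file_2: bystander: needle file with red handle, 180 mm long, 12 mm high, on the table to the left; origin at its underside
- strip_1: bystander: bent steel strip 300 x 25 mm, 45 mm high at its bent end, to the right of the jig; origin at its underside
- strip_2: bystander: bent steel strip 240 x 25 mm, 45 mm high at its bent end, to the left of the jig; origin at its underside
- grinder: bystander: angle grinder about 280 mm long, 90 mm high, on the right; origin at its underside
- jar: bystander: jar 70 mm across, 85 mm tall, on the left, nearer the robot; origin at its underside

How it is judged (in metres and radians):
On the way, in this order (a step that is already met when the one before it is completed fails the run):
1. the loose knob is run down onto its seat (within 0.08 rad) (value of joint nut_a above 0.82 rad), for 0.2 s.
2. the flag plate of that clamp is pushed over (beyond 0.85 of 1.0 rad) (value of joint flag_a above 0.85 rad), for 0.2 s.
At the end, for the whole second after the job is handed in: all three knobs seated (within 0.08 rad of the stop at 0.9), the flag of the clamp that was loose over beyond 0.85 rad, the other two flags still leaning to the robot (below 0.25 rad), everything released (value of joint each of nut_a, nut_b, nut_c above 0.82 rad and value of joint flag_a above 0.85 rad and value of joint each of flag_b, flag_c below 0.25 rad); the robot touches nothing.
It fails at once if a seated knob is forced: a stud turns by more than 0.15 rad (value of joint any of stud_a, stud_b, stud_c above 0.15 rad or value of joint any of stud_a, stud_b, stud_c below -0.15 rad).
It fails at once if the knob of a tight clamp is loosened (by more than 0.1 rad) (value of joint any of nut_b, nut_c below 0.8 rad).
It fails at once if the flag of a tight clamp is pushed over (beyond 0.5 rad, upright) (value of joint any of flag_b, flag_c above 0.5 rad).
It fails at once if a bystander is moved by more than 20 mm (distance of any of washer, offcut, file_1, file_2, strip_1, strip_2, grinder, jar from where it was at the start of the episode above 0.02 m).
It also fails if it takes over 72 s, if anything falls off the work surface, if the arm or the gripper's body presses on something with over 40 N, if the wrist force passes 120 N, or if a joint passes its speed limit or range.

ROBOT

A 6-joint arm with a two-finger parallel gripper is mounted at the origin on the work surface. World frame = base frame: x ahead of the robot, y to its left, z up, the work surface at z = 0. Lengths are in mm, angles in rad, forces in N, time in s.
With the tool pointing down it reaches from about 275 to 750 mm from the base axis. Payload 10.2 kg.
Tool frame: the origin (TCP) lies at the centre of the arm's flange, where the gripper is bolted on; the fingertips stand ctrl.tip_reach ahead of it and the grasp point (between the pads) lies 155 mm ahead of it (ctrl.tip_reach is the distance from the TCP to the fingertips, in mm); z points along the fingers, y is the direction in which the jaws open and shut (so a half turn about z gives the same grasp; the last joint's range is limited). The gripper opens to 85 mm and grips with 20 to 120 N. Pads are 22 mm wide; open, the fingers measure 114 mm over their backs; the gripper's body (76 mm by 85 mm) begins 54 mm behind the grasp point. The pads swing forward as they close: fully open they stand 13 mm farther back than shut.
Start: joints at [1.087, 0.313, 1.498, -0, 1.331, -0.223], TCP at [135.386, 507.25, 404.694] pointing down, gripper open.
Joint ranges: [-2.94, 2.94], [-0.97, 2.17], [0.19, 2.56], [-1.23, 4.37], [0.02, 3.11], [-2.88, 2.88]. Speed limits (rad/s): [2.39, 2.39, 3.01, 3.14, 3.14, 3.14].

INTERFACE

Orientations are given as a unit quaternion [w, x, y, z].
In Python, from rig import ctrl, viewer gives the robot as it stands.
- The arm moves only by the tool drive_tool, never from a script. Its argument "rows" is a list that holds one entry, the list of rows, each a list of 6 numbers: the shift along the world's x, y, z normalised to -1 to 1, where 1 is 0.1 m, then the turn, a rotation vector about the world's x, y, z normalised to -1 to 1, where 1 is 90 degrees. A call has 1 to 10 rows; each row is the pose to reach, as a shift and turn from the pose measured when the call began; what a row does not reach only later rows make up. A row lasts 1/8 s, in which the tool goes at most 62.5 mm and 10.7 degrees, less where a joint would pass 70% of its speed; a pose out of reach is approached as far as the arm can. A call with a number of a shift or a turn outside -1 to 1 is refused whole. A call with a gripper value outside its range is refused whole. "fingers" is the opening, from -1 (shut) to 1 (fully open), set as the call begins (left out, the last holds). The fingers move at their own pace and stop on an object; "force" is the grip in N (left out, the last holds). Time passes only in rows, so rows that repeat a pose let the fingers close. It gives the time, the measured TCP pose, the force and the opening at its end, in the units of the state.
- ctrl.sense(): the state, without advancing time (a new reading comes with each control period).
- viewer.capture(name): name is "side" or "top" or "wrist"; returns the picture (480x640x3 uint8, red, green, blue); there is no depth.
- viewer.calibration(name): a dict with "mtx" (3x3 intrinsics, pixels), "extrinsics" (4x4, takes a point from camera to world coordinates). Camera axes: x right, y up, looking along -z (the intrinsics and any distortion apply to the point x, -y, -z); pixel columns grow to the right and rows downward; lengths in mm; the calibration is good to about 2 mm. A picture is of the moment at which its call begins: read the wrist's pose just before it. calibration takes no time and is no camera call; for the wrist camera it gives the pose at the moment of the call.
- ctrl.finish_job(): hands the job in, once; it reports no verdict.
The state is a dict: "time_s": time; "joints": joint angles; "dq": joint speeds; "tau": joint torques, N m; "eef_pos": TCP position; "ee_rot": TCP orientation; "force": force on the tool from outside, world axes, zero at the start; "wrist_torque": the same for the moment, N m; "grip_width": opening from 0.0 (shut) to 1.0 (fully open).
Only numpy, scipy, OpenCV 4.12 (cv2) and the standard library are available. Lean on these libraries where they do the work, as an engineer would, in place of code of your own. Each camera call takes 0.05 s, during which the arm holds its last target.

## Working session

There is one attempt and no reset: what is moved stays moved. The work goes in short steps, Python scripts to look and compute and a tool call to move; the robot and the scene stay as the last step left them, time stands still between calls to the robot, and variables do not carry over. Pictures are saved under pics/ and viewed, and the job is handed in when it is done.

Besides the shell and the picture viewer there is one more tool, called as name([rows], argument=value, ...), one row to a line, values as JSON. drive_tool: Moves the arm, as the interface text tells. Scaled input: -1 to 1 covers 0.1 m each way for a shift and 90 degrees each way for a turn. Its arguments: {"type":"object","properties":{"rows":{"type":"array","items":{"type":"array","items":{"type":"array","items":{"type":"number"}}}},"fingers":{"type":"number"},"force":{"type":"number"}},"required":["rows"]}

```bash
mkdir -p pics; ls; cat > h.py <<'E'
import numpy as np, cv2
from rig import ctrl, viewer
def snap(cam,name):
    im=np.array(viewer.capture(cam)); cv2.imwrite('pics/%s.png'%name, im[:,:,::-1]); return im
def ray(cal,u,v):
    K=np.array(cal['mtx']);E=np.array(cal['extrinsics'])
    p=np.linalg.inv(K)@[u,v,1]; d=E[:3,:3]@[p[0],-p[1],-p[2]]; return E[:3,3],d
def onz(cal,u,v,z):
    o,d=ray(cal,u,v); return o+d*(z-o[2])/d[2]
def proj(cal,P):
    K=np.array(cal['mtx']);E=np.array(cal['extrinsics'])
    c=E[:3,:3].T@(np.array(P)-E[:3,3]); q=K@[c[0],-c[1],-c[2]]; return q[:2]/q[2]
E
python3 - <<'E'
from h import *
print(ctrl.sense(), ctrl.tip_reach)
for c in ('side','top','wrist'):
    k=viewer.calibration(c); print(c,k); snap(c,c+'0')
E
```

```text
pics
{'time_s': 0.0, 'joints': array([ 1.08661876e+00,  3.13469744e-01,  1.49843436e+00,  9.01910967e-06,
        1.33098994e+00, -2.23439115e-01]), 'dq': array([-1.81318980e-04, -3.60657005e-04,  6.73413435e-05,  4.44781010e-04,
        1.94071622e-03, -1.24531999e-03]), 'tau': array([-9.90328408e-04, -4.12255776e+01, -2.59745604e+01, -1.76471463e-04,
        4.08415348e-03, -1.99925188e-05]), 'eef_pos': array([135.35720524, 507.21704914, 404.12585   ]), 'ee_rot': array([-2.29556863e-04,  1.30001282e-01,  9.91513612e-01, -6.08874142e-04]), 'force': array([ 0.04689189, -0.98559247, -0.28861508]), 'wrist_torque': array([-0.0242961 ,  0.02560072,  0.00206559]), 'grip_width': 0.997604382262016} 173.4
side {'mtx': array([[434.79623002,   0.        , 312.42679823],
       [  0.        , 434.79623002, 245.43265741],
       [  0.        ,   0.        ,   1.        ]]), 'extrinsics': array([[ 9.80177666e-01,  1.57201520e-01, -1.20579543e-01,
         3.74470353e+02],
       [-1.97955044e-01,  7.52215731e-01, -6.28478555e-01,
        -8.43752853e+02],
       [-8.09595537e-03,  6.39889972e-01,
[... 478 characters left out ...]
0],
       [ 2.84758225e-02,  1.95036140e-01,  9.80382595e-01,
         1.43361774e+03],
       [ 0.00000000e+00,  0.00000000e+00,  0.00000000e+00,
         1.00000000e+00]])}
wrist {'mtx': array([[370.02928776,   0.        , 316.12061632],
       [  0.        , 370.02928776, 238.29513801],
       [  0.        ,   0.        ,   1.        ]]), 'extrinsics': array([[ 2.57154306e-01, -9.24501408e-01, -2.81369525e-01,
         6.28435786e+01],
       [ 9.66370320e-01,  2.45934113e-01,  7.51320026e-02,
         5.25643594e+02],
       [-2.61277804e-04, -2.91227675e-01,  9.56653737e-01,
         3.73816550e+02],
       [ 0.00000000e+00,  0.00000000e+00,  0.00000000e+00,
         1.00000000e+00]])}
```

View pics/top0.png

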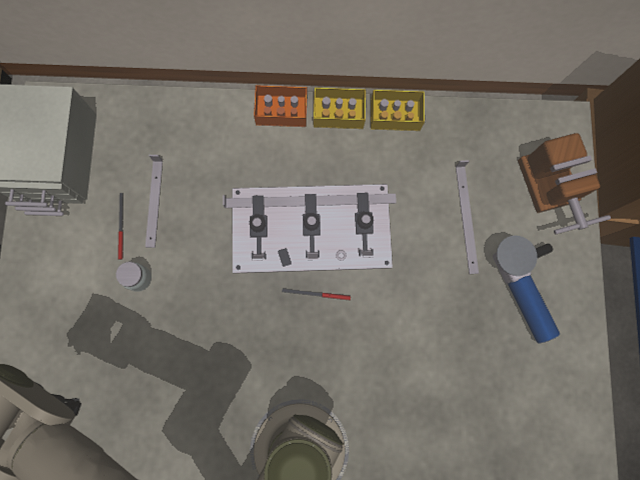

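View pics/side0.png

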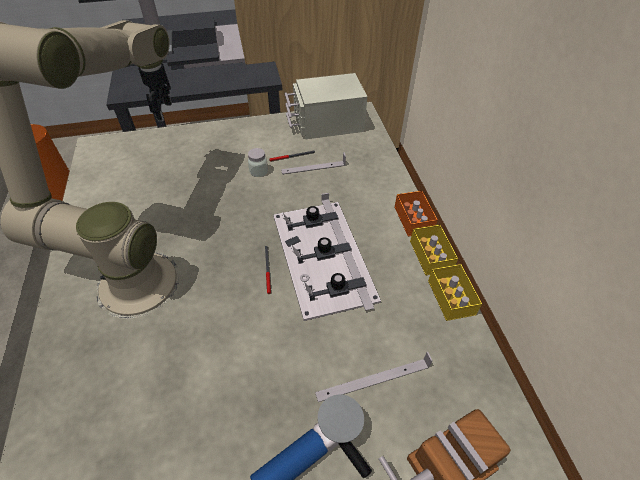

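View pics/wrist0.png

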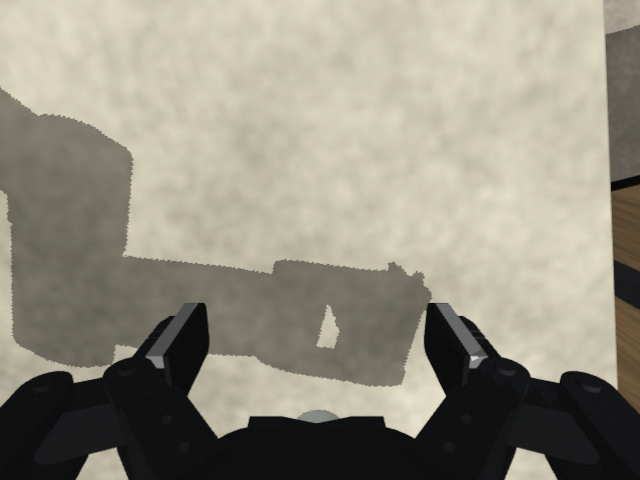

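```bash
python3 - <<'E'
import cv2
t=cv2.imread('pics/top0.png')[170:290,210:410]; cv2.imwrite('pics/topz.png',cv2.resize(t,None,fx=4,fy=4,interpolation=cv2.INTER_CUBIC))
t=cv2.imread('pics/side0.png')[185:325,260:390]; cv2.imwrite('pics/sidez.png',cv2.resize(t,None,fx=4,fy=4,interpolation=cv2.INTER_CUBIC))
E
```

```text
(no output)
```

View pics/topz.png

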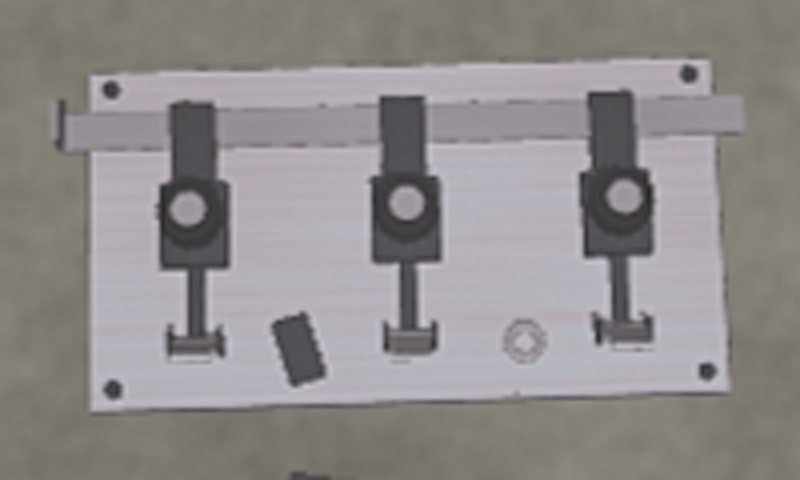

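View pics/sidez.png

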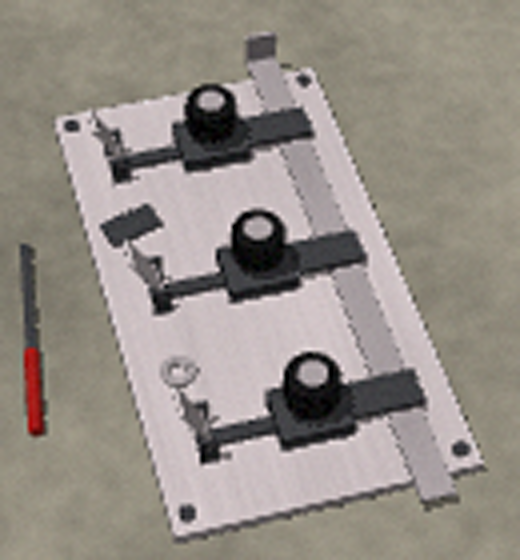

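Both crops show the three light-coloured knob caps. In the top crop they are at (187,209), (407,203) and (625,197). In the side crop they are at (211,97), (258,226) and (313,373). I'll triangulate them.

```bash
cat >> h.py <<'E'
def tri(rs):
    A=np.zeros((3,3));b=np.zeros(3)
    for o,d in rs:
        d=d/np.linalg.norm(d);M=np.eye(3)-np.outer(d,d);A+=M;b+=M@o
    p=np.linalg.solve(A,b); res=[np.linalg.norm(np.cross(p-o,d/np.linalg.norm(d))) for o,d in rs]
    return p,res
E
python3 - <<'E'
from h import *
T=viewer.calibration('top');S=viewer.calibration('side')
a=[(625,197),(407,203),(187,209)]; b=[(313,373),(258,226),(211,97)]
P=[]
for (u,v),(w,x) in zip(a,b):
    p,r=tri([ray(T,u/4+210-.4,v/4+170-.4),ray(S,w/4+260-.4,x/4+185-.4)]);print(p.round(1),np.round(r,1));P.append(p)
P=np.array(P);print(np.linalg.norm(np.diff(P,axis=0),axis=1), np.degrees(np.arctan2(*(P[2]-P[0])[:2])))
# table z corners of plate; edges of plate in side/top
for c in [(112,90),(689,74),(707,371),(113,389)]:
    print(onz(T,c[0]/4+209.6,c[1]/4+169.6,12).round(1))
for c in [(187,513),(71,126),(304,79),(461,449)]:
    print('s',onz(S,c[0]/4+259.6,c[1]/4+184.6,12).round(1))
E
```

```text
[ 579.3 -152.3   66.2] [0.1 0.1]
[570.3 -12.1  68. ] [0.1 0.1]
[561.9 128.   69.3] [0.3 0.3]
[140.4368729  140.42262596] -3.5493072170510507
[655.7 187.9  12. ]
[ 680.  -200.6   12. ]
[ 476.5 -213.3   12. ]
[453.  176.1  12. ]
s [ 475.4 -214.3   12. ]
s [450.8 174.3  12. ]
s [655.6 188.3  12. ]
s [ 679.2 -202.1   12. ]
```

drive_tool([
  [[0.5,-0.45,-0.1,0,0,0.11],[1,-0.9,-0.2,0,0,0.22],[1,-0.9,-0.2,0,0,0.22]],
], fingers=1, force=20)

```text
time_s: 0.52
eef_pos: [236.8, 415.7, 383.7]
ee_rot: [-0.0, -0.043, 0.999, -0.001]
force: [0.2, 0.6, -0.3]
grip_width: 1.001
```

drive_tool([
  [[0.5,-0.45,-0.1,0,0,0.11],[1,-0.9,-0.2,0,0,0.22],[1,-0.9,-0.2,0,0,0.22]],
])

```text
time_s: 0.9
eef_pos: [338.3, 324.1, 363.2]
ee_rot: [-0.001, -0.214, 0.977, -0.001]
force: [-0.5, 0.8, 0.1]
grip_width: 1.001
```

drive_tool([
  [[0.5,-0.45,-0.1,0,0,0],[1,-0.9,-0.2,0,0,0],[1,-0.9,-0.2,0,0,0]],
])

```text
time_s: 1.27
eef_pos: [440.1, 231.8, 342.4]
ee_rot: [-0.001, -0.212, 0.977, -0.001]
force: [0.5, -0.2, -0.2]
grip_width: 0.997
```

drive_tool([
  [[0.5,-0.45,-0.1,0,0,0],[1,-0.9,-0.2,0,0,0],[1,-0.9,-0.2,0,0,0]],
])

```text
time_s: 1.65
eef_pos: [541.5, 140.2, 321.4]
ee_rot: [-0.002, -0.211, 0.978, -0.001]
force: [-0.9, 1.1, -0.5]
grip_width: 1.002
```

```bash
python3 - <<'E'
from h import *
k=viewer.calibration('wrist'); snap('wrist','w1')
for p in ([579.3,-152.3,67],[570.3,-12.1,67],[561.9,128,67]): print(proj(k,p))
E
```

```text
[-175.20702115  106.88397176]
[ 70.68045427 193.06055504]
[287.00952563 269.7798973 ]
```

View pics/w1.png

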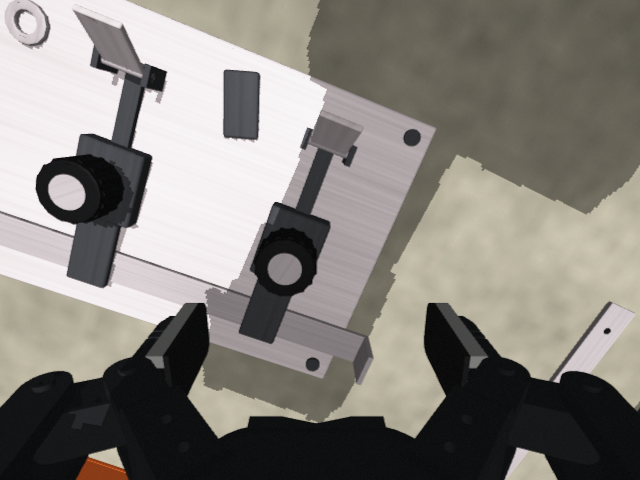

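The wrist picture shows the left cap at (285,268) and the middle cap at (67,192). That is within about 4 px of the predicted positions, so the measured points hold. Next is the descent on knob 3.

drive_tool([
  [[0.2,-0.12,-0.3,0,0,0],[0.2,-0.12,-0.6,0,0,0],[0.2,-0.12,-0.6,0,0,0]],
])

```text
time_s: 2.08
eef_pos: [560.2, 129.7, 260.1]
ee_rot: [-0.004, -0.212, 0.977, -0.001]
force: [0.0, 0.9, 1.0]
grip_width: 1.001
```

drive_tool([
  [[0,0,-0.25,0,0,0],[0,0,-0.5,0,0,0],[0,0,-0.5,0,0,0]],
])

```text
time_s: 2.45
eef_pos: [559.7, 130.7, 210.4]
ee_rot: [-0.004, -0.212, 0.977, -0.001]
force: [-0.5, -0.0, 0.7]
grip_width: 1.0
```

```bash
python3 - <<'E'
from h import *
print({k:np.round(v,3) for k,v in ctrl.sense().items() if k in('joints','force','wrist_torque','eef_pos')})
snap('wrist','w2')
E
```

```text
{'joints': array([ 0.026,  0.638,  1.548, -0.003,  0.964, -1.971]), 'eef_pos': array([559.662, 130.653, 210.44 ]), 'force': array([-0.528, -0.021,  0.747]), 'wrist_torque': array([-0.026, -0.047, -0.014])}
```

View pics/w2.png

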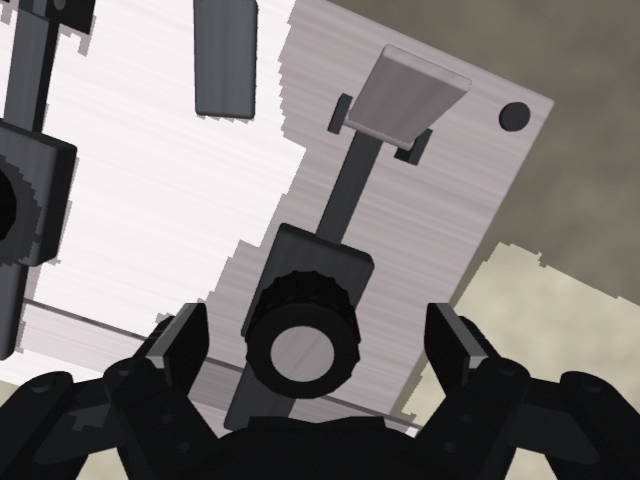

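```bash
python3 - <<'E'
from h import *
k=viewer.calibration('wrist'); print(onz(k,302,353,68), ctrl.sense()['eef_pos'])
T=viewer.calibration('top');S=viewer.calibration('side')
print(tri([ray(k,302,353),ray(T,187/4+209.6,209/4+169.6),ray(S,211/4+259.6,97/4+184.6)]))
E
```

```text
[562.89228441 126.03524636  68.        ] [560.13772795 130.52182392 211.54858607]
(array([561.72097928, 126.85845955,  70.08774574]), [np.float64(1.2865500686837668), np.float64(1.1010744538636932), np.float64(0.4217095145810802)])
```

drive_tool([
  [[0.025,-0.04,-0.02,0,0,0],[0.025,-0.04,-0.02,0,0,0]],
])

```text
time_s: 2.75
eef_pos: [563.0, 126.4, 210.7]
ee_rot: [-0.002, -0.212, 0.977, -0.001]
force: [0.6, -0.1, -0.1]
grip_width: 1.004
```

drive_tool([
  [[0,0,0,0,0,0],[0,0,0,0,0,0],[0,0,0,0,0,0],[0,0,0,0,0,0],[0,0,0,0,0,0],[0,0,0,0,0,0],[0,0,0,0,0,0],[0,0,0,0,0,0]],
], fingers=-1, force=20)

```text
time_s: 3.75
eef_pos: [562.9, 126.7, 211.0]
ee_rot: [-0.002, -0.212, 0.977, -0.001]
force: [-2.9, 4.1, 5.6]
grip_width: 0.462
```

```bash
cat > s.py <<'E'
from h import *
s=ctrl.sense()
q=s['ee_rot']; yaw=2*np.degrees(np.arctan2(q[2],q[1]))-90
print(s['time_s'],'pos',s['eef_pos'].round(1),'yaw %.2f'%(yaw%360),'F',s['force'].round(2),'M',s['wrist_torque'].round(3),'g %.3f'%s['grip_width'],'j6 %.4f'%s['joints'][5])
E
python3 s.py
```

```text
3.75 pos [562.9 126.7 211. ] yaw 114.51 F [-2.95  4.08  5.61] M [ 0.547  0.442 -0.053] g 0.462 j6 -1.9781
```

drive_tool([
  [[0,0,0,0,0,-0.02],[0,0,0,0,0,-0.02]],
])

```text
time_s: 4.0
eef_pos: [562.9, 126.7, 211.0]
ee_rot: [-0.002, -0.197, 0.98, -0.001]
force: [-2.1, 3.0, 4.3]
grip_width: 0.46
```

```bash
python3 s.py
```

```text
4.0 pos [562.9 126.7 211. ] yaw 112.68 F [-2.11  2.98  4.29] M [ 0.234  0.269 -0.141] g 0.460 j6 -1.9463
```

drive_tool([
  [[0,0,0,0,0,-0.02],[0,0,0,0,0,-0.02]],
])

```text
time_s: 4.25
eef_pos: [562.9, 126.7, 211.0]
ee_rot: [-0.002, -0.181, 0.984, -0.001]
force: [-1.3, 2.6, 3.3]
grip_width: 0.464
```

```bash
python3 s.py
```

```text
4.25 pos [562.9 126.7 211. ] yaw 110.83 F [-1.34  2.58  3.3 ] M [ 0.261  0.372 -0.073] g 0.464 j6 -1.9143
```

drive_tool([
  [[0,0,0,0,0,-0.02],[0,0,0,0,0,-0.02]],
])

```text
time_s: 4.5
eef_pos: [562.9, 126.6, 211.0]
ee_rot: [-0.002, -0.165, 0.986, -0.001]
force: [-2.0, 1.4, 4.1]
grip_width: 0.461
```

```bash
python3 s.py
```

```text
4.5 pos [562.9 126.6 211. ] yaw 108.98 F [-1.99  1.36  4.06] M [ 0.145  0.287 -0.098] g 0.461 j6 -1.8822
```

```bash
python3 -c "
from h import *
snap('wrist','w3')"; python3 s.py
```

```text
4.55 pos [562.9 126.6 211. ] yaw 109.01 F [-2.14  1.18  2.97] M [ 0.16   0.296 -0.186] g 0.460 j6 -1.8827
```

drive_tool([
  [[0,0,0,0,0,-0.02],[0,0,0,0,0,-0.04],[0,0,0,0,0,-0.04]],
])

```text
time_s: 4.92
eef_pos: [562.9, 126.6, 211.0]
ee_rot: [-0.002, -0.134, 0.991, -0.001]
force: [-1.1, 0.8, 2.7]
grip_width: 0.461
```

```bash
python3 s.py; python3 -c "
from h import *
b=snap('wrist','w4');a=cv2.imread('pics/w3.png')
s=np.s_[250:420,220:390]
z=lambda i:cv2.resize(i,None,fx=2.3,fy=2.3,interpolation=cv2.INTER_CUBIC)
cv2.imwrite('pics/c4.png',np.hstack([z(a[s]),z(b[:,:,::-1][s])]))
"; python3 s.py
```

```text
4.925 pos [562.9 126.6 211. ] yaw 105.36 F [-1.1   0.81  2.73] M [ 0.116  0.224 -0.074] g 0.461 j6 -1.8194
4.975 pos [562.9 126.6 211. ] yaw 105.39 F [-1.44  1.62  4.21] M [ 0.102  0.308 -0.108] g 0.463 j6 -1.8199
```

View pics/c4.png

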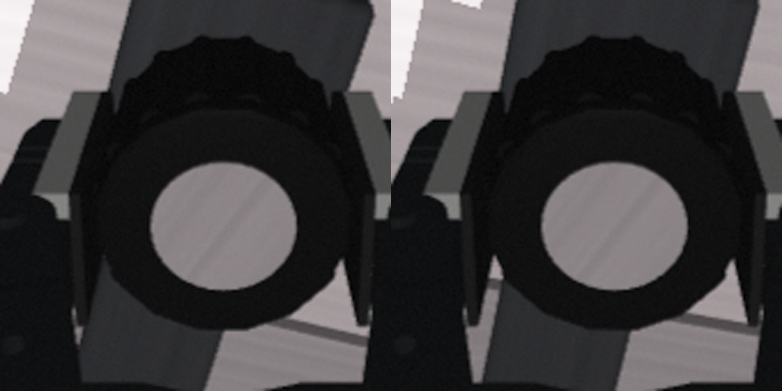

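Between these two pictures the tool turned 3.6°. The ribs and the cap streak stay in the same place relative to the jaws, so the knob turns with the gripper at about 0.1 N m. Station 3 is the loose one, so I'll run it down.

drive_tool([
  [[0,0,0,0,0,-0.03],[0,0,0,0,0,-0.06],[0,0,0,0,0,-0.09],[0,0,0,0,0,-0.12],[0,0,0,0,0,-0.12]],
])

```text
time_s: 5.6
eef_pos: [562.9, 126.5, 211.0]
ee_rot: [-0.002, -0.04, 0.999, -0.0]
force: [-1.7, -0.4, 3.7]
grip_width: 0.456
```

```bash
python3 s.py
```

```text
5.6 pos [562.9 126.5 211. ] yaw 94.61 F [-1.7  -0.38  3.68] M [-0.084  0.315 -0.112] g 0.456 j6 -1.6325
```

drive_tool([
  [[0,0,0,0,0,-0.03],[0,0,0,0,0,-0.06],[0,0,0,0,0,-0.09],[0,0,0,0,0,-0.12],[0,0,0,0,0,-0.12]],
])

```text
time_s: 6.22
eef_pos: [563.0, 126.4, 211.0]
ee_rot: [-0.002, 0.053, 0.999, -0.0]
force: [-1.6, 0.5, 4.5]
grip_width: 0.465
```

```bash
python3 s.py
```

```text
6.225 pos [563.  126.4 211. ] yaw 83.87 F [-1.63  0.5   4.45] M [-0.17  0.33 -0.07] g 0.465 j6 -1.4459
```

drive_tool([
  [[0,0,0,0,0,-0.03],[0,0,0,0,0,-0.03]],
])

```text
time_s: 6.48
eef_pos: [563.0, 126.3, 211.0]
ee_rot: [-0.003, 0.076, 0.997, -0.0]
force: [-2.0, 0.1, 3.9]
grip_width: 0.465
```

```bash
python3 s.py
```

```text
6.475 pos [563.  126.3 211. ] yaw 81.25 F [-2.03  0.13  3.91] M [-0.045  0.393 -0.085] g 0.465 j6 -1.4005
```

drive_tool([
  [[0,0,0,0,0,-0.025],[0,0,0,0,0,-0.025]],
])

```text
time_s: 6.72
eef_pos: [563.0, 126.3, 211.0]
ee_rot: [-0.003, 0.095, 0.995, -0.0]
force: [-2.5, 0.2, 3.9]
grip_width: 0.46
```

```bash
python3 s.py
```

```text
6.725 pos [563.  126.3 211. ] yaw 79.09 F [-2.49  0.21  3.87] M [-0.074  0.326 -0.077] g 0.460 j6 -1.3630
```

drive_tool([
  [[0,0,0,0,0,-0.02],[0,0,0,0,0,-0.02]],
])

```text
time_s: 6.98
eef_pos: [563.0, 126.3, 211.0]
ee_rot: [-0.003, 0.111, 0.994, -0.0]
force: [-2.5, 0.2, 4.0]
grip_width: 0.459
```

```bash
python3 s.py
```

```text
6.975 pos [563.  126.3 211. ] yaw 77.29 F [-2.47  0.22  3.98] M [-0.129  0.394 -0.099] g 0.459 j6 -1.3317
```

drive_tool([
  [[0,0,0,0,0,-0.02],[0,0,0,0,0,-0.02]],
])

```text
time_s: 7.22
eef_pos: [562.9, 126.3, 211.0]
ee_rot: [-0.003, 0.126, 0.992, -0.0]
force: [-2.2, -0.4, 3.5]
grip_width: 0.458
```

```bash
python3 s.py
```

```text
7.225 pos [562.9 126.3 211. ] yaw 75.50 F [-2.22 -0.37  3.53] M [-0.118  0.369  0.281] g 0.458 j6 -1.3004
```

drive_tool([
  [[0,0,0,0,0,0],[0,0,0,0,0,0]],
])

```text
time_s: 7.48
eef_pos: [562.9, 126.3, 211.0]
ee_rot: [-0.003, 0.126, 0.992, -0.0]
force: [-2.0, 1.1, 5.0]
grip_width: 0.459
```

```bash
python3 s.py
```

```text
7.475 pos [562.9 126.3 211. ] yaw 75.52 F [-2.04  1.06  4.96] M [-0.097  0.364  0.314] g 0.459 j6 -1.3007
```

Mz stepped from −0.10 to a steady +0.31 N m, so the knob is seated and snug, well below 0.6. I'll release it and rise.

drive_tool([
  [[0,0,0,0,0,0],[0,0,0,0,0,0],[0,0,0,0,0,0],[0,0,0,0,0,0],[0,0,0,0,0,0],[0,0,0,0,0,0]],
], fingers=1)

```text
time_s: 8.22
eef_pos: [562.9, 126.3, 211.0]
ee_rot: [-0.003, 0.126, 0.992, -0.0]
force: [-0.7, 0.1, -0.4]
grip_width: 1.006
```

drive_tool([
  [[0,0,0.4,0,0,0],[0,0,0.8,0,0,0],[0,0,1,0,0,0],[0,0,1,0,0,0]],
])

```text
time_s: 8.72
eef_pos: [563.1, 126.3, 312.2]
ee_rot: [-0.001, 0.126, 0.992, 0.0]
force: [0.6, 0.1, -0.2]
grip_width: 1.002
```

```bash
python3 s.py; python3 -c "
from h import *
snap('wrist','w5')"
```

```text
8.725 pos [563.1 126.3 312.2] yaw 75.52 F [ 0.57  0.08 -0.16] M [-0.007  0.024  0.007] g 1.002 j6 -1.3005
```

View pics/w5.png

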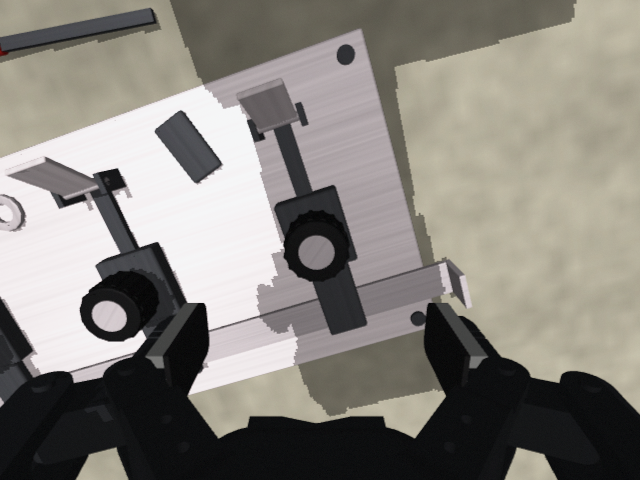

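Knob 3 is free and unchanged in the wrist picture, cap at (316,252). Flag 3 still leans to the robot, around (268,103). I'll move in front of it with the fingers shut and the jaws along jig y.

drive_tool([
  [[-0.4,0,0,0,0,0.1],[-0.8,0,0,0,0,0.2],[-0.8,0,0,0,0,0.2],[-0.8,0,0,0,0,0.2]],
], fingers=-1)

```text
time_s: 9.28
eef_pos: [483.2, 126.2, 310.2]
ee_rot: [-0.003, -0.03, 1.0, -0.001]
force: [0.7, -0.1, 0.3]
grip_width: 0.142
```

drive_tool([
  [[-0.5,-0.08,0,0,0,0],[-0.5,-0.08,-0.3,0,0,0],[-0.5,-0.08,-0.3,0,0,0],[-0.5,-0.08,-0.3,0,0,0]],
])

```text
time_s: 9.78
eef_pos: [434.2, 118.2, 280.7]
ee_rot: [-0.002, -0.03, 1.0, -0.001]
force: [0.2, 0.4, 0.6]
grip_width: -0.002
```

```bash
python3 s.py; python3 -c "
from h import *
k=viewer.calibration('wrist');snap('wrist','w6');snap('side','s6')
im=cv2.imread('pics/s6.png');cv2.imwrite('pics/s6z.png',cv2.resize(im[110:310,220:420],None,fx=3,fy=3,interpolation=cv2.INTER_CUBIC))
print(proj(k,[461.4,120.5,70.6]),proj(k,[482.4,121.9,32]))"
```

```text
9.775 pos [434.2 118.2 280.7] yaw 93.42 F [0.19 0.38 0.6 ] M [-0.01  -0.004  0.083] g -0.002 j6 -1.6251
[318.56028447 323.45275499] [318.33385686 322.19087708]
```

View pics/w6.png

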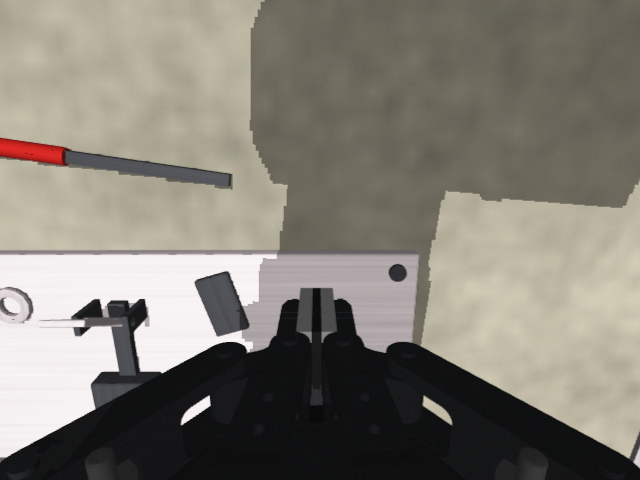

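View pics/s6z.png

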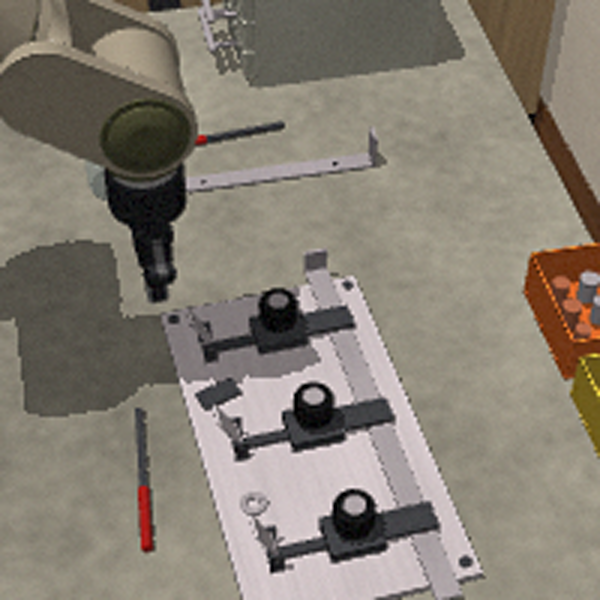

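The shut fingers hide flag 3, as predicted at (318,323), and the side view shows the tips on the robot's side of it. I'll lower and push along jig x.

drive_tool([
  [[-0.03,0,-0.3,0,0,0],[-0.03,0,-0.56,0,0,0],[-0.03,0,-0.56,0,0,0],[-0.03,0,-0.56,0,0,0]],
])

```text
time_s: 10.38
eef_pos: [431.5, 118.3, 225.9]
ee_rot: [-0.001, -0.03, 1.0, -0.001]
force: [-0.4, 0.7, -0.2]
grip_width: 0.003
```

drive_tool([
  [[0.1,0.006,0,0,0,0],[0.2,0.012,0,0,0,0],[0.2,0.012,0,0,0,0]],
])

```text
time_s: 10.75
eef_pos: [452.3, 119.4, 226.2]
ee_rot: [-0.001, -0.03, 1.0, -0.001]
force: [0.1, -0.8, -0.8]
grip_width: 0.002
```

```bash
python3 s.py; python3 -c "
from h import *
snap('side','s7')
im=cv2.imread('pics/s7.png');cv2.imwrite('pics/s7z.png',cv2.resize(im[170:260,250:350],None,fx=6,fy=6,interpolation=cv2.INTER_CUBIC))"
```

```text
10.75 pos [452.3 119.4 226.2] yaw 93.43 F [ 0.11 -0.8  -0.83] M [ 0.004 -0.012 -0.01 ] g 0.002 j6 -1.6225
```

View pics/s7z.png

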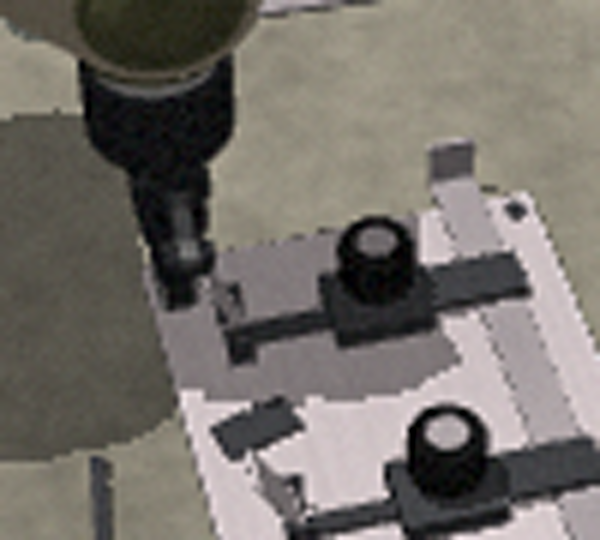

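The fingertips, around (180,290) in the crop, stand just in front of the flag top at about (215,285). Now the push in small steps.

drive_tool([
  [[0.05,0.003,0,0,0,0],[0.1,0.006,0,0,0,0],[0.1,0.006,0,0,0,0]],
])

```text
time_s: 11.18
eef_pos: [462.1, 120.0, 226.0]
ee_rot: [-0.001, -0.03, 1.0, -0.001]
force: [0.9, -0.4, -0.3]
grip_width: 0.003
```

drive_tool([
  [[0.05,0.003,0,0,0,0],[0.1,0.006,0,0,0,0],[0.1,0.006,0,0,0,0]],
])

```text
time_s: 11.55
eef_pos: [472.5, 120.6, 225.9]
ee_rot: [-0.0, -0.03, 1.0, -0.001]
force: [-0.6, 0.2, -0.4]
grip_width: -0.007
```

drive_tool([
  [[0.04,0.002,0,0,0,0],[0.05,0.003,0,0,0,0],[0.05,0.003,0,0,0,0]],
])

```text
time_s: 11.92
eef_pos: [477.5, 120.9, 225.8]
ee_rot: [-0.001, -0.03, 1.0, -0.001]
force: [-1.0, -0.8, -0.8]
grip_width: -0.001
```

```bash
python3 s.py; python3 -c "
from h import *
snap('side','s8');snap('wrist','w8')
im=cv2.imread('pics/s8.png');cv2.imwrite('pics/s8z.png',cv2.resize(im[170:260,250:350],None,fx=6,fy=6,interpolation=cv2.INTER_CUBIC))"
```

```text
11.925 pos [477.5 120.9 225.8] yaw 93.43 F [-1.02 -0.83 -0.81] M [-0.019  0.217 -0.02 ] g -0.001 j6 -1.6197
```

View pics/s8z.png

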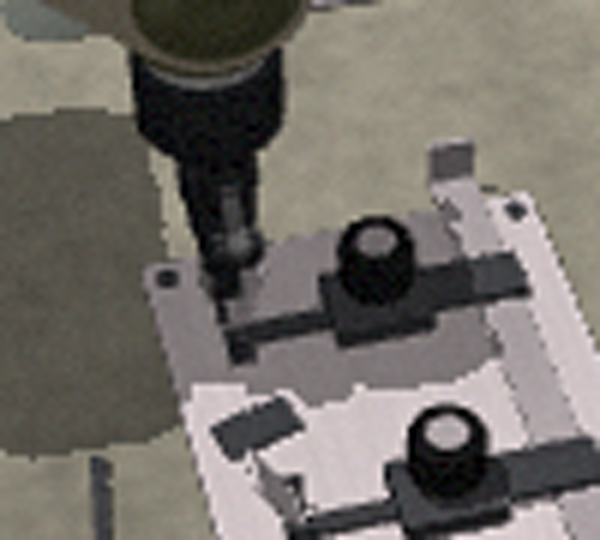

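View pics/w8.png

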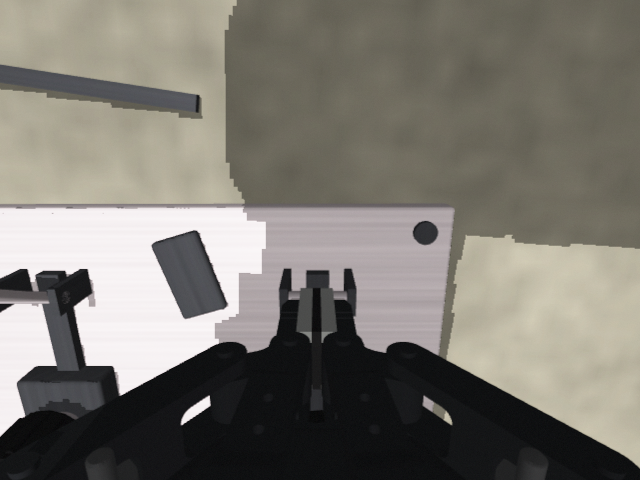

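drive_tool([
  [[0.03,0.002,0,0,0,0],[0.03,0.002,0,0,0,0]],
])

```text
time_s: 12.28
eef_pos: [480.7, 121.2, 226.0]
ee_rot: [-0.0, -0.03, 1.0, -0.001]
force: [-1.3, -0.5, 0.0]
grip_width: 0.002
```

drive_tool([
  [[0.03,0.002,0,0,0,0],[0.03,0.002,0,0,0,0]],
])

```text
time_s: 12.52
eef_pos: [483.0, 121.4, 225.7]
ee_rot: [-0.002, -0.03, 1.0, -0.001]
force: [-9.4, -1.2, 3.5]
grip_width: -0.001
```

```bash
python3 s.py
```

```text
12.525 pos [483.  121.4 225.7] yaw 93.45 F [-9.45 -1.16  3.49] M [-0.195  1.486  0.019] g -0.001 j6 -1.6191
```

The force rose to 9.4 N close to where the geometry puts the end stop. I'll back off and look.

drive_tool([
  [[-0.2,-0.012,0,0,0,0],[-0.5,-0.03,0,0,0,0],[-0.5,-0.03,0.4,0,0,0],[-0.5,-0.03,0.9,0,0,0],[-0.5,-0.03,0.9,0,0,0]],
])

```text
time_s: 13.15
eef_pos: [433.9, 118.4, 319.1]
ee_rot: [0.002, -0.03, 1.0, -0.001]
force: [0.5, 1.3, -0.4]
grip_width: 0.001
```

drive_tool([
  [[-0.5,0,0.2,0,0,0],[-0.9,0,0.5,0,0,0],[-0.9,0,0.5,0,0,0],[-0.9,0,0.5,0,0,0]],
])

```text
time_s: 13.65
eef_pos: [344.4, 118.4, 368.5]
ee_rot: [0.002, -0.03, 1.0, -0.001]
force: [0.4, 0.6, -0.7]
grip_width: 0.001
```

```bash
python3 s.py; python3 -c "
from h import *
snap('side','s9');snap('wrist','w9');snap('top','t9')
im=cv2.imread('pics/s9.png');cv2.imwrite('pics/s9z.png',cv2.resize(im[185:325,260:390],None,fx=4,fy=4,interpolation=cv2.INTER_CUBIC))
t=cv2.imread('pics/t9.png')[170:290,210:410]; cv2.imwrite('pics/t9z.png',cv2.resize(t,None,fx=4,fy=4,interpolation=cv2.INTER_CUBIC))"
```

```text
13.65 pos [344.4 118.4 368.5] yaw 93.44 F [ 0.36  0.6  -0.68] M [ 0.007 -0.027  0.002] g 0.001 j6 -1.6239
```

View pics/s9z.png

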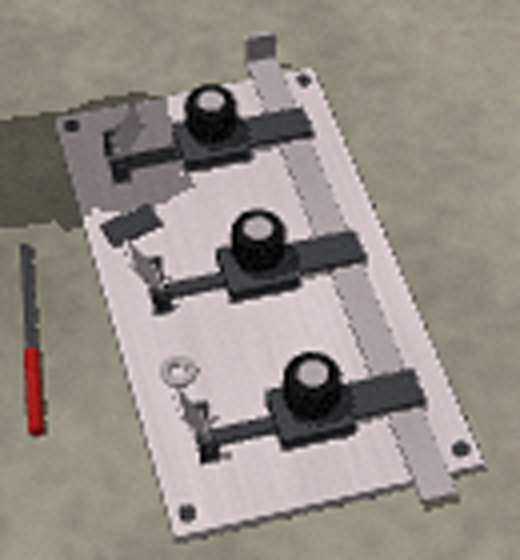

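View pics/w9.png

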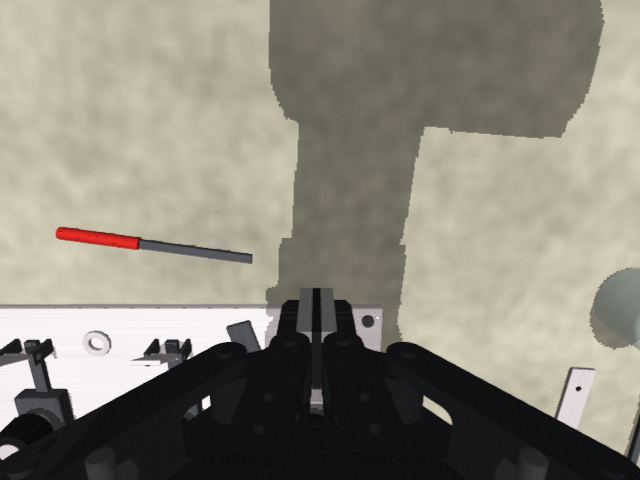

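View pics/t9z.png

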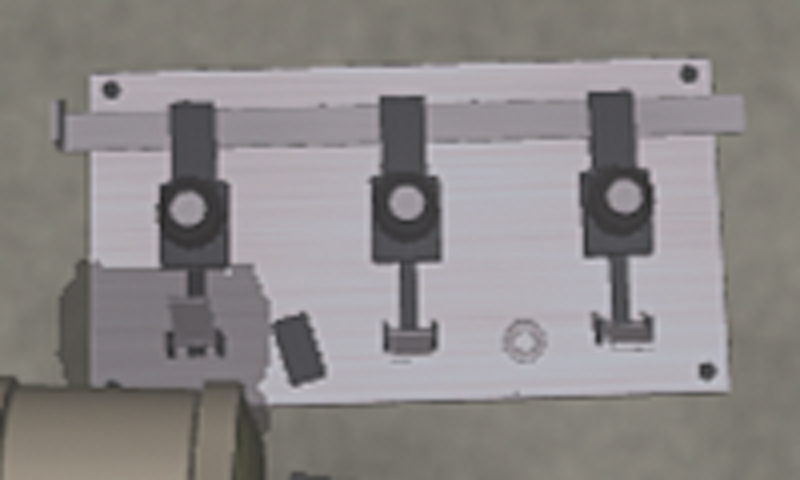

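```bash
python3 - <<'E'
from h import *
T=viewer.calibration('top');S=viewer.calibration('side')
for a in (.3,.35,.4,.5):
    P=np.array([482.4,121.9,32])+44*np.array([np.sin(a)*.998,np.sin(a)*.062,np.cos(a)])
    q=proj(T,P); r=proj(S,P); print(a,((q-[209.6,169.6])*4).round(0),((r-[259.6,184.6])*4).round(0))
E
```

```text
0.3 [190. 310.] [130. 110.]
0.35 [190. 307.] [133. 110.]
0.4 [190. 304.] [135. 110.]
0.5 [190. 298.] [140. 111.]
```

In the top view the flag's upper edge is at row 298–299 of the crop. A lean of 0.5 rad away from the robot predicts 298, so flag 3 is fully over. Handing in.

```bash
python3 -c "
from h import *
print(ctrl.finish_job())"; python3 s.py
```

```text
the job is handed in; nothing more can be done
None
the job is handed in; nothing more can be done
```

The loose knob was at station 3, on the robot's left. I ran it down to its seat, pushed its flag fully over, and handed the job in at about 14 s. No verdict was reported.

- **Knob:** it turned with the gripper for about 39° at roughly 0.1 N m. The torque then rose to a steady 0.31 N m, so I released it there, below the 0.6 N m limit.
- **Flag:** I pushed it with shut fingers until the force reached 9.4 N at the end stop. In the last top view its upper edge matches a lean of 0.5 rad away from the robot, which is fully over.
- **Everything else:** in the last pictures the other two flags still lean to the robot. The offcut, the washer and the file in front of the jig look unmoved. The arm is clear and touches nothing.
- **Not checked:** I never touched knobs 1 and 2, because knob 3 was plainly the loose one. I also did not compare the pictures for the bystanders away from the jig; the arm did not go near them except to pass high above on the way in. While I gripped the knob, the torque reading was offset by about −0.1 N m, so the true seating torque may have been nearer 0.4 N m.

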